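# Make the packet heater safe and fish the file out through its cover

## Robot

A 6-joint arm with a two-finger parallel gripper is mounted at the origin on the work surface. World frame = base frame: x ahead of the robot, y to its left, z up, the work surface at z = 0. Lengths are in mm, angles in degrees, forces in N, time in s.
With the tool pointing down it reaches from about 325 to 900 mm from the base axis. Payload 6.1 kg.
Tool frame: the origin (TCP) lies on the centre line of the jaws, within the pads' length; the fingertips stand 22 mm ahead of it and the grasp point (between the pads) lies 3 mm ahead of it; z points along the fingers, x is the direction in which the jaws open and shut, and the axes are right-handed (so a half turn about z gives the same grasp; the last joint's range is limited). The gripper opens to 87 mm and grips with 3 to 60 N. Pads are 19 mm wide; open, the fingers measure 117 mm over their backs; the gripper's body (75 mm by 190 mm) begins 51 mm behind the grasp point.
Start: joints at [-75.579, 12.628, 87.462, -0, 79.91, -7.225], TCP at [230.54, -580.919, 244.538] pointing down, gripper open.
Joint ranges: [-170.65, 170.65], [-52.31, 119.04], [5.05, 147.46], [-71.25, 251.25], [11.57, 151.72], [-153.62, 153.62]. Speed limits (degrees/s): [147.25, 147.25, 172.46, 180, 180, 180].

## Interface

Orientations are given as a 3x3 rotation matrix whose columns are the frame's x, y, z axes.
In Python, from station import readout, vision, order gives the robot as it stands.
- The arm moves only by the tool step_arm, never from a script. Its arguments are lists of equal length, an entry for each row: "rotation": the turn, a rotation vector about the tool's x, y, z in degrees, a list of three; "slide": the shift along the tool's x, y, z in cm, a list of three; "fingers": the finger opening in cm, from 0 to 8.7. A call has 1 to 12 rows; each row is the pose to reach, as a shift and turn from the pose commanded when the call began, along the tool's axes at that moment; what a row does not reach only later rows make up. A row lasts 1/10 s, in which the tool goes at most 50 mm and 8.59 degrees, less where a joint would pass 70% of its speed; a pose out of reach is approached as far as the arm can. A call with a gripper value outside its range is refused whole. The fingers move at their own pace and stop on an object; "squeeze" is the grip in N (left out, the last holds). Time passes only in rows, so rows that repeat a pose let the fingers close. It gives the time, the measured TCP pose, the force and the opening at its end, in the units of the state.
- readout.state(): the state, without advancing time (a new reading comes with each control period).
- vision.grab_frame(name): name is "scene" or "top" or "wrist"; returns a dict with "image" (420x560x3 uint8, red, green, blue), "camera_matrix" (3x3 intrinsics, pixels), "world_to_cam" (4x4, takes a point from world to camera coordinates). Camera axes: x right, y down, z forward; pixel columns grow to the right and rows downward; lengths in mm; the calibration is good to about 2 mm. The wrist camera is an equidistant fisheye: a pixel r from the principal point sees the ray r / f radians off the axis. A picture is of the moment at which its call begins. There is no depth.
- order.job_done(): hands the job in, once; it reports no verdict.
The state is a dict: "clock": time; "joint_positions": joint angles; "dq": joint speeds; "joint_torque": joint torques, N m; "position": TCP position; "tcp_rot": TCP orientation; "ft_force": force on the tool from outside, world axes, zero at the start; "moment": the same for the moment, N m; "finger_gap": finger opening in mm.
Only numpy, scipy, OpenCV 4.12 (cv2) and the standard library are available. Lean on these libraries where they do the work, as an engineer would, in place of code of your own. Each camera call takes 0.05 s, during which the arm holds its last target. There are 200 camera calls.

## Task

First make the packet heater safe: push the loose key plug fully home into the socket of the isolator box and leave it there. Then take the file out of the heater through the opening in its cover; the file is longer than the opening, so tilt it and draw it out end first. Finish while still holding the file in the gripper, motionless, with every part of it at least 10 cm above the cover, and leave the mug, the tin and the brush where they stand.

Things in the scene. Friction and masses are not known exactly. Their poses are not given: they have to be found in the camera images.
- opening (a point): Centre of the opening in the cover of the packet heater, a fixed low metal trough 340 (x) x 190 (y) mm and 75 mm high, at varying place and yaw. The point is at the cover's top face, 75 mm above the bench. The rigid cover is 4 mm thick; the opening, at its middle, is 165 mm along x and 120 mm along y. z up, x roughly away from the robot.
- heater_floor (a point): Centre of the heater's inner floor, 6 mm above the bench, straight below the opening, same axes. Inside, the trough is 320 (x) x 170 (y) mm (walls 10 mm) and 65 mm high under the cover. Two cross ribs, 12 mm wide and 12 mm high, run along y on the floor at x = -70 and +70 mm.
- file_mid (a point): Middle of the 220 mm long flat file, half-way up its blade. It lies on the heater's ribs along the heater's x, handle nearer the robot, this point 23 mm above the bench. Along its x (to the tip): black handle 24 wide, 14 thick, from -110 to -20 mm; dark steel blade 20 wide, 10 thick, -20 to +110 mm; undersides flush. About 0.25 kg, balances at about +7 mm.
- file_tip (a point): Blade end of the file, 110 mm along the file's +x from file_mid, at half the blade's thickness.
- file_butt (a point): Handle end of the file, 110 mm along the file's -x from file_mid, at the same level.
- plug_grip (a point): Centre of the grip fin of the black block plug, 50 mm above its foot. The plug stands loose and upright on the bench, 68 mm high: shank 40 (x) x 24 (y) x 24 high; above it a flange 54 x 38 x 8 high; above that the fin, 44 (x) x 18 (y) x 36 high, pinched across its 18 mm. z up, x along the fin. About 90 g.
- plug_foot (a point): Centre of the underside of the plug's shank, same axes. Fully home, it is 24 mm below the socket's mouth and the flange rests on the box.
- socket (a point): Centre of the mouth of the rectangular socket in the top of the grey isolator box (fixed, 100 x 90 mm, 42 mm high), 42 mm above the bench. The socket is 43 mm along its x, 27 mm along its y and 28 mm deep, with a 2 mm chamfer; the plug fits either way round (half turn). z up, x along the socket's longer side.
- mug_mid (a point): Bystander: white mug, 76 mm across, 85 mm high; point on its axis half-way up.
- tin_mid (a point): Bystander: plain steel tin, 70 mm across, 90 mm high; point on its axis half-way up.
- brush_mid (a point): Bystander: brush lying on the bench, on the robot's right; point near its middle.
Not all that is in view belongs to the job. Leave any yellow look-alike of the part that bears plug_grip alone.

How it is judged (in metres and radians):
On the way, in this order (a step that is already met when the one before it is completed fails the run):
1. the plug is fully home in the socket and let go, the file still lying in the heater (z of plug_foot in the frame of socket below -0.021 m and horizontal distance between plug_foot and socket below 0.004 m and angle between the x axis of plug_grip and the x axis of socket, either way round below 0.12 rad and angle between plug_grip's own z axis and vertical below 0.08 rad and contact force between the fingers and plug below 0.2 N and height (world z) of file_mid below 0.06 m), for 0.2 s.
2. one end of the file is out above the cover while the other end is still inside, below it (((height (world z) of file_tip above 0.082 m and height (world z) of file_butt below 0.068 m) or (height (world z) of file_butt above 0.082 m and height (world z) of file_tip below 0.068 m))), for 0.05 s.
At the end, for the whole second after the job is handed in: The file is held still in the fingers (over 1 N, under 30 mm/s), off the heater, both ends and middle at least 90 mm above the cover (165 mm above the bench); the plug upright in its socket, foot 21 mm or more below the mouth, centred within 4 mm, aligned within 0.12 rad (height (world z) of each of file_tip, file_butt, file_mid above 0.165 m and contact force between the fingers and file above 1 N and contact force between file and heater below 0.1 N and linear speed of file below 0.03 m/s and z of plug_foot in the frame of socket below -0.021 m and horizontal distance between plug_foot and socket below 0.004 m and angle between the x axis of plug_grip and the x axis of socket, either way round below 0.12 rad and angle between plug_grip's own z axis and vertical below 0.08 rad); the arm keeps its last pose, push and grip.
It fails at once if the file is taken out while the plug is not home (height (world z) of file_mid above 0.09 m and not (z of plug_foot in the frame of socket below -0.021 m and horizontal distance between plug_foot and socket below 0.004 m and angle between the x axis of plug_grip and the x axis of socket, either way round below 0.12 rad and angle between plug_grip's own z axis and vertical below 0.08 rad)).
It fails at once if the mug, the tin or the brush is moved by more than 30 mm (distance of any of mug_mid, tin_mid, brush_mid from where it was at the start of the episode above 0.03 m).
It also fails if it takes over 58 s, if anything falls off the work surface, if the arm or the gripper's body presses on something with over 40 N, if the wrist force passes 120 N, or if a joint passes its speed limit or range.

## Working session

There is one attempt and no reset: what is moved stays moved. The work goes in short steps, Python scripts to look and compute and a tool call to move; the robot and the scene stay as the last step left them, time stands still between calls to the robot, and variables do not carry over. Pictures are saved under pics/ and viewed, about 8 in all and at most 12, crops included, and the job is handed in when it is done.

Besides the shell and the picture viewer there is one more tool, called after "Call:" as name(argument=value, ...), one argument or row to a line, values as JSON. step_arm: Moves the arm, as the interface text tells. Its arguments: {"type":"object","properties":{"rotation":{"type":"array"},"slide":{"type":"array"},"fingers":{"type":"array"},"squeeze":{"type":"number"}},"required":["rotation","slide","fingers"]}

```bash
mkdir -p pics; ls; python3 - <<'E'
from station import readout, vision
import cv2,numpy as np
s=readout.state(); print(s)
for n in("scene","top"):
    f=vision.grab_frame(n); cv2.imwrite(f"pics/{n}0.png",f["image"][:,:,::-1]); print(n,f["camera_matrix"].tolist(),np.round(f["world_to_cam"],4).tolist())
    np.savez(f"{n}0.npz",**f)
E
```

```text
pics
{'clock': 0.0, 'joint_positions': array([-7.55787491e+01,  1.26757348e+01,  8.75259935e+01,  1.11893972e-03,
        7.99101839e+01, -7.22504476e+00]), 'dq': array([-0.0186918 , -0.0469363 ,  0.07479792,  0.05555155, -0.02440893,
       -0.08180901]), 'joint_torque': array([-7.98510737e-04, -4.94606245e+01, -3.87380970e+01,  6.98523433e-02,
        5.71445818e-02, -1.41308356e-04]), 'position': array([ 230.40345519, -580.35730812,  243.42977474]), 'tcp_rot': array([[ 3.68872052e-01, -9.29480065e-01, -4.67830080e-04],
       [-9.29478167e-01, -3.68872254e-01,  1.89647855e-03],
       [-1.93530854e-03, -2.64720089e-04, -9.99998092e-01]]), 'ft_force': array([-0.1820552 ,  0.03386733,  0.37374573]), 'moment': array([0.03742649, 0.01706473, 0.00132664]), 'finger_gap': 86.83663688090625}
scene [[519.4883547252496, 0.0, 274.46792086571634], [0.0, 519.4883547252496, 210.67938466532243], [0.0, 0.0, 1.0]] [[-0.7266, 0.6868, 0.0208, 374.3462], [0.4154, 0.4632, -0.7829, -142.0038], [-0.5473, -0.5602, -0.6218, 1587.9505], [0.0, 0.0, 0.0, 1.0]]
top [[459.95201159404354, 0.0, 291.1662648903712], [0.0, 459.95201159404354, 211.20046933521337], [0.0, 0.0, 1.0]] [[0.0027, -0.9999, -0.0102, 3.9817], [-0.9948, -0.0016, -0.1021, 508.7335], [0.1021, 0.0104, -0.9947, 1207.5856], [0.0, 0.0, 0.0, 1.0]]
```

View pics/top0.png

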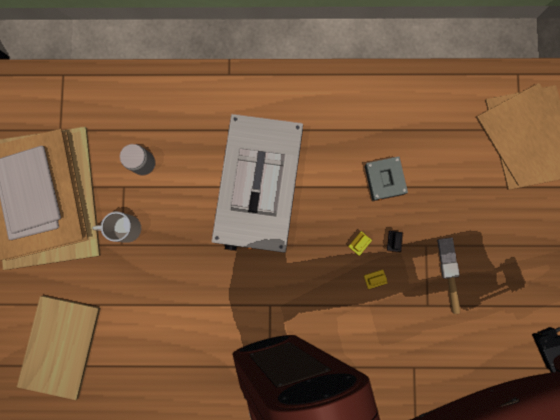

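View pics/scene0.png

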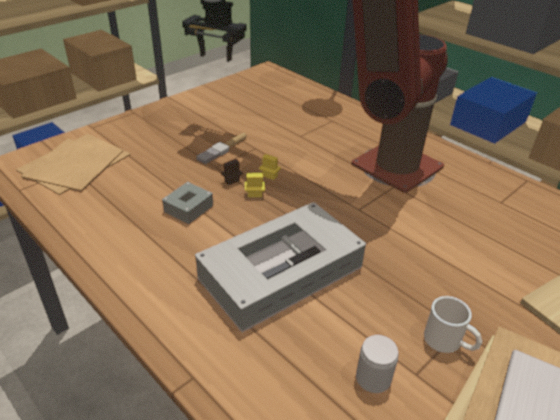

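The top view shows three plug-like objects. The black one is at about (396,241), and there are two yellow ones at (360,243) and (376,280). The black one fits the description; the yellow ones are look-alikes. The socket is at (386,178), the heater at (258,183), the mug at (118,227), the tin at (136,158) and the brush at (450,275). I'll confirm with one enlarged crop.

```bash
python3 - <<'E'
import cv2,numpy as np
t=cv2.imread("pics/top0.png"); s=cv2.imread("pics/scene0.png")
a=cv2.resize(t[150:270,350:420],None,fx=5,fy=5,interpolation=cv2.INTER_CUBIC)   #350x600
b=cv2.resize(t[130:230,215:305],None,fx=5,fy=5,interpolation=cv2.INTER_CUBIC)[:300,:450] 
b=cv2.resize(t[140:225,222:297],None,fx=5,fy=3.53*1.0,interpolation=cv2.INTER_CUBIC) if 0 else cv2.resize(t[142:222,225:297],(405,450)[::1],interpolation=cv2.INTER_CUBIC)
c=cv2.resize(s[150:200,215:285],(405,150),interpolation=cv2.INTER_CUBIC)
b=cv2.resize(t[142:222,225:297],(405,450),interpolation=cv2.INTER_CUBIC)
im=np.hstack([a,np.vstack([b,c])])
im=cv2.convertScaleAbs(im,alpha=1.6,beta=20)
cv2.imwrite("pics/crop1.png",im);print(im.shape)
E
```

```text
(600, 755, 3)
```

View pics/crop1.png

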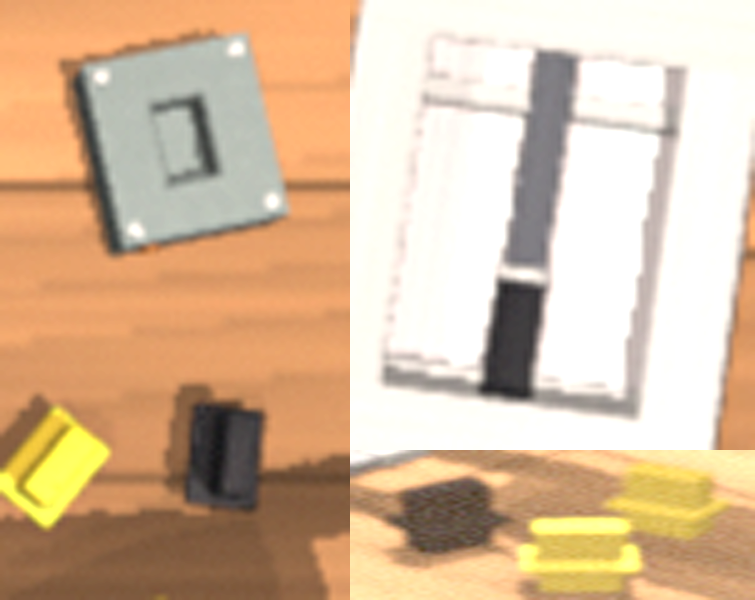

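The crop confirms it: the black block plug is at top (396,241). The socket is centred on four screws at (370,165), (397,160), (404,190) and (377,196). The file's handle/blade joint is at about (256,191). Next I'll compute rough world positions.

```bash
cat > h.py <<'E'
import numpy as np, cv2
from scipy.spatial.transform import Rotation as R
def ray(f,uv,fish=False):
    K=f["camera_matrix"];W=f["world_to_cam"]
    x=(uv[0]-K[0,2])/K[0,0];y=(uv[1]-K[1,2])/K[1,1]
    if fish:
        t=np.hypot(x,y); d=np.array([x/t*np.sin(t),y/t*np.sin(t),np.cos(t)]) if t>1e-9 else np.array([0,0,1.])
    else: d=np.array([x,y,1.])
    return -W[:3,:3].T@W[:3,3], W[:3,:3].T@d
def onz(f,uv,z,fish=False):
    o,d=ray(f,uv,fish); return o+d*(z-o[2])/d[2]
def proj(f,P,fish=False):
    K=f["camera_matrix"];W=f["world_to_cam"]
    p=np.atleast_2d(P)@W[:3,:3].T+W[:3,3]
    if fish:
        r=np.hypot(p[:,0],p[:,1]);t=np.arctan2(r,p[:,2]);q=p[:,:2]/r[:,None]*t[:,None]
    else: q=p[:,:2]/p[:,2:]
    return q*[K[0,0],K[1,1]]+[K[0,2],K[1,2]]
def move(s,pos,Rt):
    """slide (cm) and rotvec (deg) from state s to pos(mm), Rt"""
    R0=s["tcp_rot"]; return np.round(R0.T@(np.array(pos)-s["position"])/10,2), np.round(R.from_matrix(R0.T@Rt).as_rotvec(degrees=True),2)
def down(yaw_x):
    """tool pointing down, tool x at world yaw (deg)"""
    c,s=np.cos(np.radians(yaw_x)),np.sin(np.radians(yaw_x)); return np.array([[c,s,0],[s,-c,0],[0,0,-1.]])
E
python3 - <<'E'
from h import *
f=dict(np.load("top0.npz"))
q=[onz(f,(350+a/5,150+b/5),42)[:2] for a,b in[(101,77),(236,48),(272,201),(136,230)]]
print("socket",np.mean(q,0),np.round(q,1).tolist())
q=[onz(f,(350+a/5,150+b/5),32)[:2] for a,b in[(195,403),(263,410),(257,507),(187,503)]];print("plug flange",np.mean(q,0),np.round(q,1).tolist())
g=lambda a,b,z:onz(f,(225+(a-350)/5.625,142+b/5.625),z)[:2]
q=[g(a,b,75) for a,b in [(430,37),(687,68),(637,415),(385,385)]];print("open",np.mean(q,0),np.round(q,1).tolist())
print("joint",g(522,275,30),"bladefar",g(555,52,28),"handle near",g(505,393,32))
q=[onz(f,p,75)[:2] for p in[(234,115),(302,123),(284,251),(213,244)]];print("cover",np.mean(q,0),np.round(q,1).tolist())
for n,p,z in [("y1",(360,243),50),("y2",(376,280),50),("mug",(116,224),85),("tin",(133,154),90)]: print(n,onz(f,p,z)[:2])
E
```

```text
socket [ 597.00639103 -250.56800803] [[630.3, -205.8], [646.1, -278.0], [563.6, -295.4], [548.0, -223.1]]
plug flange [ 428.97380324 -270.15285275] [[456.8, -254.6], [453.2, -290.5], [401.9, -286.2], [404.0, -249.4]]
open [579.68459289  91.19093925] [[668.1, 140.8], [653.4, 21.3], [491.8, 43.5], [505.4, 159.2]]
joint [563.04451319 100.83596245] bladefar [672.08846579  86.21558301] handle near [506.15844196 108.13949831]
cover [578.83870656  89.9257067 ] [[758.3, 155.9], [736.6, -23.3], [401.5, 22.6], [418.9, 204.5]]
y1 [ 423.21228336 -174.8789519 ]
y2 [ 327.8283808  -214.97889329]
mug [469.06552726 452.10890696]
tin [650.11068483 413.59175987]
```

```bash
python3 - <<'E'
from h import *
from station import readout
print(move(readout.state(),(425,-270,225),down(-95)))
E
```

```text
(array([-21.67, -29.54,   1.9 ]), array([1.000e-02, 1.000e-01, 2.665e+01]))
```

Call:
step_arm(
  rotation=[
    [0,0,26.65],
    [0,0,26.65],
    [0,0,26.65],
    [0,0,26.65],
    [0,0,26.65],
    [0,0,26.65],
    [0,0,26.65],
    [0,0,26.65],
    [0,0,26.65],
    [0,0,26.65],
  ],
  slide=[
    [-21.7,-29.5,1.9],
    [-21.7,-29.5,1.9],
    [-21.7,-29.5,1.9],
    [-21.7,-29.5,1.9],
    [-21.7,-29.5,1.9],
    [-21.7,-29.5,1.9],
    [-21.7,-29.5,1.9],
    [-21.7,-29.5,1.9],
    [-21.7,-29.5,1.9],
    [-21.7,-29.5,1.9],
  ],
  fingers=[5,5,5,5,5,5,5,5,5,5],
  squeeze=30,
)

```text
clock: 1.1
position: [424.6, -270.3, 225.3]
tcp_rot: [[-0.086, -0.996, -0.001], [-0.996, 0.086, -0.0], [0.0, 0.001, -1.0]]
ft_force: [0.6, -1.1, 0.5]
finger_gap: 50.1
```

```bash
python3 - <<'E'
from h import *
from station import readout,vision
s=readout.state();print(s["clock"],s["position"],s["tcp_rot"],s["dq"])
f=vision.grab_frame("wrist");np.savez("w1.npz",**f)
W=f["world_to_cam"];print(f["camera_matrix"],"cam",-W[:3,:3].T@W[:3,3],"axis",W[2,:3])
im=f["image"][:,:,::-1]
print(proj(f,[[429,-270,68],[597,-250.5,42]],True))
cv2.imwrite("pics/w1.png",cv2.resize(im,(800,600),interpolation=cv2.INTER_CUBIC))
E
```

```text
1.1 [ 424.5671562  -270.33702445  225.3291906 ] [[-8.59390647e-02 -9.96300215e-01 -5.99429152e-04]
 [-9.96300366e-01  8.59391919e-02 -1.89729677e-04]
 [ 2.40542175e-04  5.80906292e-04 -9.99999802e-01]] [-1.87128462  0.2367757  -0.4845643   0.03779299 -0.06118392 -0.01381111]
[[325.1922621    0.         281.59650424]
 [  0.         325.1922621  209.34834486]
 [  0.           0.           1.        ]] cam [ 503.36546675 -276.56665181  366.68708774] axis [-0.28913057  0.02579328 -0.95694212]
[[281.71222393 193.22134917]
 [247.32239469  25.32482473]]
```

View pics/w1.png

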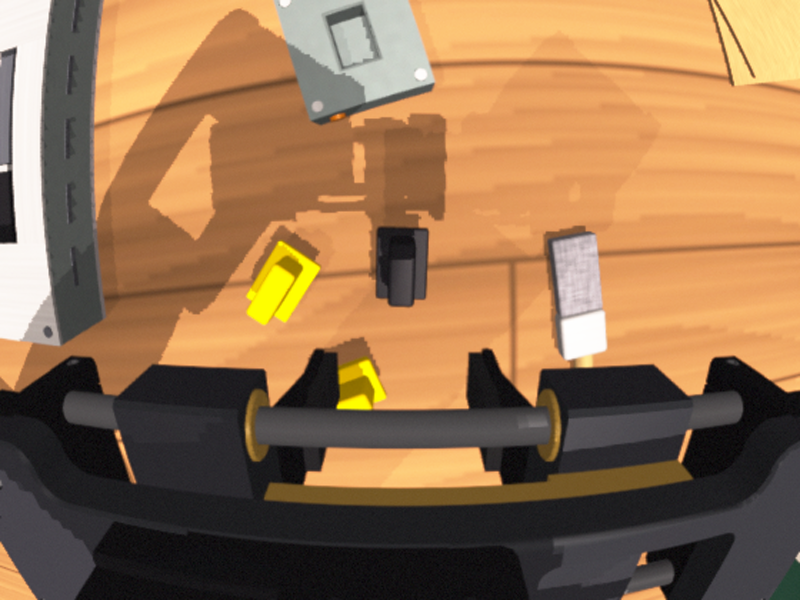

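The wrist view shows the black plug at about (402,265) of 800x600 and the socket at (355,38). The yellow blocks are to the left of and below the plug. I'll enlarge both for exact corners.

```bash
python3 - <<'E'
from h import *
f=dict(np.load("w1.npz"));im=f["image"][:,:,::-1]
a=cv2.resize(im[150:225,255:310],None,fx=7,fy=7,interpolation=cv2.INTER_CUBIC)
a=np.clip((a/255.)**0.5*255*1.3,0,255).astype(np.uint8)
b=cv2.resize(im[0:87,190:310],None,fx=3.4,fy=3.4,interpolation=cv2.INTER_CUBIC)
b=cv2.copyMakeBorder(b,0,a.shape[0]-b.shape[0],0,0,cv2.BORDER_CONSTANT)
im=np.hstack([a,b]);cv2.imwrite("pics/crop2.png",im);print(im.shape)
E
```

```text
(525, 793, 3)
```

View pics/crop2.png

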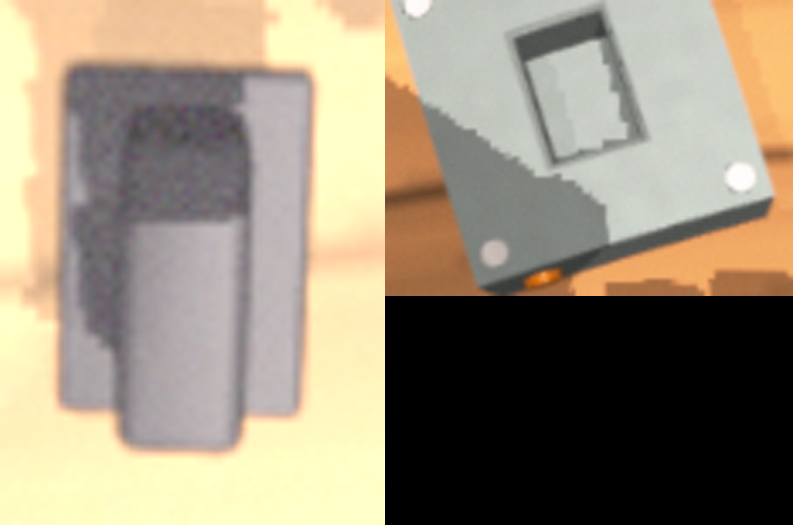

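```bash
python3 - <<'E'
from h import *
from scipy.optimize import least_squares
f=dict(np.load("w1.npz"))
def px(a,b,s,u0,v0): return (u0+(a+.5)/s-.5, v0+(b+.5)/s-.5)
P=[px(*p,7,255,150) for p in[(130,218),(242,218),(240,449),(119,447),(300,414),(62,409)]]
L=[(22,9,68),(22,-9,68),(-22,-9,68),(-22,9,68),(-27,-19,32),(-27,19,32)]
S=[px(a-385,b,3.4,190,0) for a,b in[(505,38),(603,2),(650,140),(550,170),(417,5),(740,177),(495,253)]]
M=[(23.5,15.5,42),(23.5,-15.5,42),(-23.5,-15.5,42),(-23.5,15.5,42),(42,37,42),(-42,-37,42),(-42,37,42)]
def T(x,L):
    c,s=np.cos(x[2]),np.sin(x[2]); L=np.array(L,float); return np.c_[x[0]+c*L[:,0]-s*L[:,1],x[1]+s*L[:,0]+c*L[:,1],L[:,2]]
for n,p,l,x0 in[("plug",P,L,(429,-270,-.08)),("sock",S[:4],M[:4],(597,-250,.2))]:
    r=least_squares(lambda x:(proj(f,T(x,l),True)-p).ravel(),x0); print(n,r.x[:2],np.degrees(r.x[2]),np.round(r.fun.reshape(-1,2),1).tolist())
for q in S[4:]: print(onz(f,q,42,True))
from station import readout
E
```

```text
plug [ 426.20536411 -268.8217919 ] -6.2526314005004835 [[-1.5, -7.6], [1.8, -7.1], [0.7, 4.7], [-0.6, 4.5], [0.5, 3.7], [-0.7, 3.6]]
sock [ 597.72116064 -249.18797986] 12.713077057659046 [[-0.6, -0.9], [0.1, -0.2], [0.5, 0.0], [-0.1, 1.0]]
[ 631.91675687 -203.55895487   42.        ]
[ 564.70654933 -293.84475082   42.        ]
[ 549.46744109 -221.20049335   42.        ]
```

```bash
python3 - <<'E'
from h import *
from scipy.optimize import least_squares
f=dict(np.load("w1.npz"))
P=[(255+(a+.5)/7-.5,150+(b+.5)/7-.5) for a,b in[(240,449),(119,447),(300,414),(62,409),(70,66),(310,70)]]
L=[(-22,-9,68),(-22,9,68),(-27,-19,32),(-27,19,32),(27,19,26),(27,-19,26)]
def T(x,L):
    c,s=np.cos(x[2]),np.sin(x[2]); L=np.array(L,float); return np.c_[x[0]+c*L[:,0]-s*L[:,1],x[1]+s*L[:,0]+c*L[:,1],L[:,2]]
r=least_squares(lambda x:(proj(f,T(x,L),True)-P).ravel(),(429,-270,-.08)); print(r.x[:2],np.degrees(r.x[2]),np.round(r.fun.reshape(-1,2),1).tolist())
from station import readout
s=readout.state()
yaw=np.degrees(r.x[2])-90
for z in(110,57): print(move(s,(r.x[0],r.x[1],z),down(yaw)))
E
```

```text
[ 429.92263576 -269.30575563] -6.403646077256215 [[0.8, 1.0], [-0.6, 0.8], [0.6, 0.4], [-0.7, 0.3], [-0.9, -1.4], [0.8, -1.1]]
(array([-0.22, -0.55, 11.54]), array([ 0.03, -0.02,  1.39]))
(array([-0.22, -0.56, 16.84]), array([ 0.03, -0.02,  1.39]))
```

Call:
step_arm(
  rotation=[
    [0,0,1.4],
    [0,0,1.4],
    [0,0,1.4],
    [0,0,1.4],
    [0,0,1.4],
    [0,0,1.4],
    [0,0,1.4],
    [0,0,1.4],
    [0,0,1.4],
    [0,0,1.4],
    [0,0,1.4],
    [0,0,1.4],
  ],
  slide=[
    [-0.2,-0.5,4],
    [-0.2,-0.5,8],
    [-0.2,-0.5,11],
    [-0.2,-0.5,13],
    [-0.2,-0.5,15],
    [-0.2,-0.5,16.8],
    [-0.2,-0.5,16.8],
    [-0.2,-0.5,16.8],
    [-0.2,-0.5,16.8],
    [-0.2,-0.5,16.8],
    [-0.2,-0.5,16.8],
    [-0.2,-0.5,16.8],
  ],
  fingers=[5,5,5,5,5,5,5,1,1,1,1,1],
  squeeze=30,
)

```text
clock: 2.35
position: [430.2, -269.1, 58.2]
tcp_rot: [[-0.111, -0.994, 0.001], [-0.994, 0.111, -0.001], [0.001, -0.001, -1.0]]
ft_force: [-0.7, -0.6, 0.3]
finger_gap: 18.1
```

```bash
python3 - <<'E'
from h import *
from station import readout
s=readout.state()
print(move(s,s["position"]+[0,0,60],s["tcp_rot"]),move(s,(593,-250.5,215),down(12.2-90)))
E
```

```text
(array([ 0.  , -0.01, -6.  ]), array([0., 0., 0.])) (array([ -3.66, -15.99, -15.67]), array([ -0.05,  -0.05, -18.6 ]))
```

Call:
step_arm(
  rotation=[
    [0,0,0],
    [0,0,0],
    [0,0,-8],
    [0,0,-16],
    [0,0,-18.6],
    [0,0,-18.6],
    [0,0,-18.6],
    [0,0,-18.6],
    [0,0,-18.6],
  ],
  slide=[
    [0,0,-4],
    [0,0,-8],
    [-1.2,-5,-12],
    [-2.4,-10,-15.7],
    [-3.65,-14,-15.7],
    [-3.65,-16,-15.7],
    [-3.65,-16,-15.7],
    [-3.65,-16,-15.7],
    [-3.65,-16,-15.7],
  ],
  fingers=[1,1,1,1,1,1,1,1,1],
)

```text
clock: 3.25
position: [591.6, -250.2, 213.6]
tcp_rot: [[0.211, -0.977, -0.002], [-0.977, -0.211, 0.001], [-0.001, 0.002, -1.0]]
ft_force: [0.7, -0.0, -1.9]
finger_gap: 18.0
```

```bash
python3 - <<'E'
from h import *
from station import readout,vision
s=readout.state();print(s["clock"],s["position"],s["finger_gap"],np.degrees(np.arctan2(s["tcp_rot"][1,0],s["tcp_rot"][0,0])))
f=vision.grab_frame("wrist");np.savez("w2.npz",**f)
im=f["image"][:,:,::-1]; print(proj(f,[[597.5,-249.6,42]],True))
a=cv2.resize(im[120:320,215:355],None,fx=3,fy=3,interpolation=cv2.INTER_CUBIC)
u,v=proj(f,[[597.5,-249.6,42]],True)[0].astype(int)
b=cv2.resize(im[v-32:v+32,u-30:u+30],(380,405),interpolation=cv2.INTER_CUBIC);print(u-30,v-32)
b=cv2.copyMakeBorder(b,0,a.shape[0]-b.shape[0],0,0,cv2.BORDER_CONSTANT)
cv2.imwrite("pics/w2.png",np.hstack([a,b]))
E
```

```text
3.25 [ 591.59127811 -250.1869169   213.57282836] 17.950384113038975 -77.81766342984415
[[283.58032403 188.35654029]]
253 156
```

View pics/w2.png

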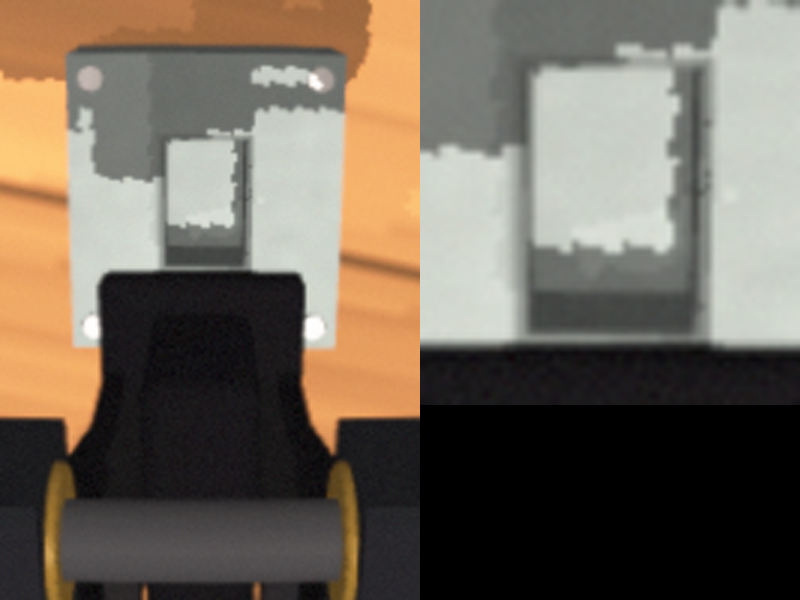

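```bash
python3 - <<'E'
from h import *
from station import readout
f=dict(np.load("w2.npz"));s=readout.state()
px=lambda a,b:(215+(a+.5)/3-.5,120+(b+.5)/3-.5)
q=[onz(f,px(*p),42,True)[:2] for p in[(89,78),(321,79),(314,328),(91,326)]];q=np.array(q)
c=q.mean(0);d=(q[0]+q[1]-q[2]-q[3]);yaw=np.degrees(np.arctan2(d[1],d[0]));print("socket",c,yaw,q.round(1).tolist())
sx=253,156;k=380/60
m=[onz(f,(253+(a-420+.5)/k-.5,156+(b+.5)/k-.5),42,True)[:2] for a,b in[(520,60),(712,57),(707,341),(517,341)]];print("mouth",np.mean(m,0),np.round(m,1).tolist())
# plug seen
p,Rt=s["position"],s["tcp_rot"]
for lx in(27,):
  for z in(24,32):
    P=[p+Rt@np.array([-w,-lx,58.2-z]) for w in(19,-19)]
    print(z,((proj(f,P,True)-[215,120])*3).round(1).tolist())
for dx in(0,3): 
    print(move(s,[*c,120],down(yaw-90)))
    break
E
```

```text
socket [ 597.26211171 -248.64639114] 11.653493563909182 [[631.1, -203.6], [646.6, -276.6], [563.4, -294.7], [548.0, -219.7]]
mouth [ 598.31389088 -249.04723503] [[617.2, -230.2], [623.9, -258.9], [579.3, -268.3], [572.9, -238.8]]
24 [[104.7, 264.3], [306.6, 264.4]]
32 [[100.5, 276.9], [311.2, 277.1]]
(array([-0.04, -0.61,  9.39]), array([0.08, 0.06, 0.51]))
```

Call:
step_arm(
  rotation=[
    [0,0,0.2],
    [0,0,0.2],
    [0,0,0.2],
    [0,0,0.2],
    [0,0,0.2],
    [0,0,0.2],
  ],
  slide=[
    [0,-0.6,3],
    [0,-0.6,6],
    [0,-0.6,9],
    [0,-0.6,10],
    [0,-0.6,10],
    [0,-0.6,10],
  ],
  fingers=[1,1,1,1,1,1],
)

```text
clock: 3.9
position: [599.1, -249.8, 116.1]
tcp_rot: [[0.207, -0.978, 0.002], [-0.978, -0.207, -0.001], [0.001, -0.001, -1.0]]
ft_force: [0.3, 0.6, -0.2]
finger_gap: 18.0
```

```bash
python3 - <<'E'
from h import *
from station import readout
s=readout.state();print(s["position"],s["ft_force"],s["dq"].round(2),move(s,(598,-249,75.5),down(11.9-90)))
E
```

```text
[ 599.14783204 -249.79491589  116.09619606] [ 0.30058886  0.6277887  -0.23904089] [ 0.22 -0.89 -1.32  0.03 -0.1  -0.06] (array([-0.11,  0.1 ,  4.06]), array([-0.08, -0.07,  0.07]))
```

Call:
step_arm(
  rotation=[
    [0,0,0],
    [0,0,0],
    [0,0,0],
    [0,0,0],
    [0,0,0],
  ],
  slide=[
    [-0.1,0.1,0.5],
    [-0.1,0.1,1.1],
    [-0.1,0.1,1.6],
    [-0.1,0.1,2.1],
    [-0.1,0.1,2.4],
  ],
  fingers=[1,1,1,1,1],
)

```text
clock: 4.4
position: [597.4, -248.4, 89.9]
tcp_rot: [[0.208, -0.978, -0.0], [-0.978, -0.208, 0.0], [-0.0, 0.0, -1.0]]
ft_force: [-0.9, -0.3, -0.6]
finger_gap: 17.7
```

Call:
step_arm(
  rotation=[
    [0,0,0],
    [0,0,0],
    [0,0,0],
    [0,0,0],
    [0,0,0],
  ],
  slide=[
    [0,0,0.4],
    [0,0,0.8],
    [0,0,1.2],
    [0,0,1.5],
    [0,0,1.6],
  ],
  fingers=[1,1,1,1,1],
)

```text
clock: 4.9
position: [597.6, -248.6, 76.0]
tcp_rot: [[0.208, -0.978, -0.0], [-0.978, -0.208, -0.0], [0.0, 0.0, -1.0]]
ft_force: [-7.5, 3.2, 14.9]
finger_gap: 17.6
```

Call:
step_arm(
  rotation=[
    [0,0,0],
    [0,0,0],
  ],
  slide=[
    [0,0,0.1],
    [0,0,0.1],
  ],
  fingers=[1,1],
)

```text
clock: 5.1
position: [597.6, -248.5, 76.0]
tcp_rot: [[0.208, -0.978, -0.0], [-0.978, -0.208, -0.0], [0.0, 0.0, -1.0]]
ft_force: [-8.0, 2.4, 13.7]
finger_gap: 17.7
```

Call:
step_arm(
  rotation=[
    [0,0,0],
    [0,0,0],
    [0,0,0],
    [0,0,0],
    [0,0,0],
    [0,0,0],
    [0,0,0],
    [0,0,0],
    [0,0,0],
    [0,0,0],
  ],
  slide=[
    [0,0,0],
    [0,0,0],
    [0,0,0],
    [0,0,-2],
    [0,0,-5],
    [0,0,-10],
    [0,0,-14],
    [0,0,-14],
    [0,0,-14],
    [0,0,-14],
  ],
  fingers=[4,4,4,4,4,4,4,4,4,4],
)

```text
clock: 6.1
position: [596.7, -247.9, 211.5]
tcp_rot: [[0.208, -0.978, -0.003], [-0.978, -0.208, 0.002], [-0.002, 0.002, -1.0]]
ft_force: [-0.0, 0.6, -0.9]
finger_gap: 40.5
```

```bash
python3 - <<'E'
from h import *
from station import readout,vision
s=readout.state();print(s["clock"],s["position"],s["finger_gap"])
f=vision.grab_frame("wrist");np.savez("w3.npz",**f)
im=f["image"][:,:,::-1]
a=cv2.resize(im[110:260,210:360],None,fx=4,fy=4,interpolation=cv2.INTER_CUBIC)
cv2.imwrite("pics/w3.png",cv2.convertScaleAbs(a,alpha=1.5))
p=np.array([597.5,-248.7]);c,n=np.cos(np.radians(11.9)),np.sin(np.radians(11.9))
for lx,ly,z in[(-22,9,86),(-22,-9,86),(-27,19,50),(-27,-19,50),(27,19,42),(27,-19,42)]: print((lx,ly,z),((proj(f,[*(p+[c*lx-n*ly,n*lx+c*ly]),z],True)[0]-[210,110])*4).round(0))
h=np.array([580,90.5]);c,n=np.cos(np.radians(-8)),np.sin(np.radians(-8))
t=(h+[c*-10,n*-10]).tolist()+[230]
print(t,move(s,t,down(-98)))
E
```

```text
6.1 [ 596.69767937 -247.88108004  211.54439107] 40.47576375540816
(-22, 9, 86) [255. 483.]
(-22, -9, 86) [338. 483.]
(-27, 19, 50) [219. 450.]
(-27, -19, 50) [373. 450.]
(27, 19, 42) [218. 228.]
(27, -19, 42) [375. 228.]
[570.0973193125843, 91.89173100960065, 230] (array([-33.79,  -4.45,  -1.79]), array([ 0.15,  0.09, 19.99]))
```

View pics/w3.png

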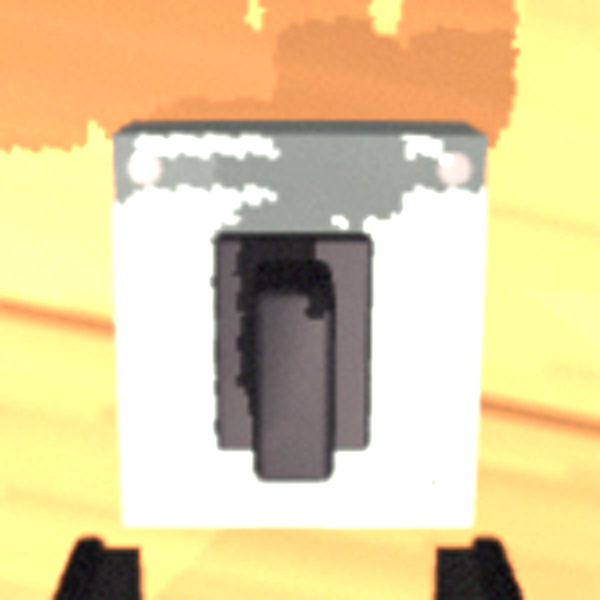

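The plug sits home: flange outline at (217..371, 233..450) in the crop, within about 5 crop px (roughly 1 mm) of the predicted home pose. Next I'll look over the heater.

Call:
step_arm(
  rotation=[
    [0,0,0],
    [0,0,8],
    [0,0,16],
    [0,0,20],
    [0,0,20],
    [0,0,20],
    [0,0,20],
    [0,0,20],
    [0,0,20],
    [0,0,20],
    [0,0,20],
    [0,0,20],
  ],
  slide=[
    [-2,0,-4],
    [-7,-1,-4],
    [-12,-2,-4],
    [-17,-3,-4],
    [-22,-4,-4],
    [-27,-4.5,-3],
    [-31,-4.5,-2],
    [-33.8,-4.5,-1.8],
    [-33.8,-4.5,-1.8],
    [-33.8,-4.5,-1.8],
    [-33.8,-4.5,-1.8],
    [-33.8,-4.5,-1.8],
  ],
  fingers=[4.5,4.5,4.5,4.5,4.5,4.5,4.5,4.5,4.5,4.5,4.5,4.5],
)

```text
clock: 7.35
position: [571.6, 90.3, 231.3]
tcp_rot: [[-0.141, -0.99, -0.0], [-0.99, 0.141, -0.0], [0.0, 0.0, -1.0]]
ft_force: [-0.2, 0.2, 0.8]
finger_gap: 45.2
```

```bash
python3 - <<'E'
from h import *
from station import readout,vision
s=readout.state();print(s["clock"],s["position"],s["joint_positions"].round(1))
f=vision.grab_frame("wrist");np.savez("w4.npz",**f)
im=f["image"][:,:,::-1]
a=cv2.resize(im[0:300,140:420],(750,int(300*750/280))[::1],interpolation=cv2.INTER_AREA)[:600]
a=cv2.resize(im[60:280,150:415],None,fx=2.7,fy=2.7,interpolation=cv2.INTER_CUBIC)
cv2.imwrite("pics/w4.png",np.clip((a/255.)**.7*255,0,255).astype(np.uint8)); print(a.shape)
E
```

```text
7.35 [571.63618994  90.29203325 231.30152084] [ 1.2  6.9 95.4 -0.  77.7 99.3]
(594, 716, 3)
```

View pics/w4.png

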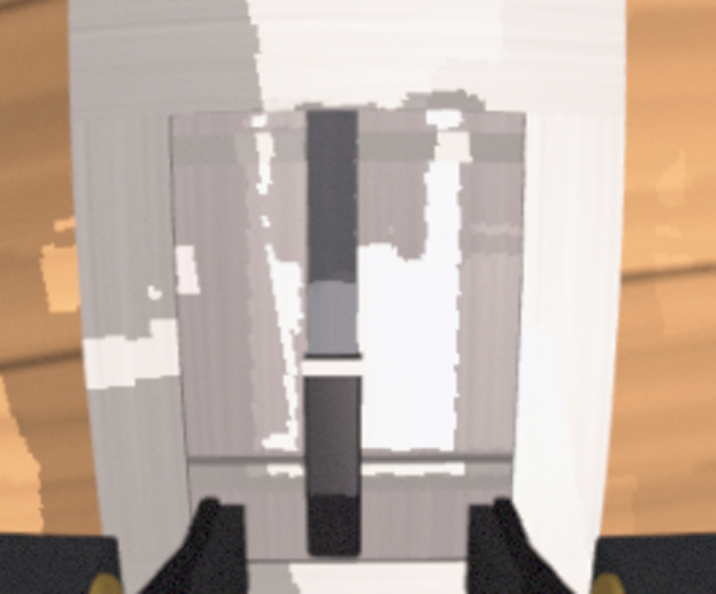

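```bash
python3 - <<'E'
from h import *
f=dict(np.load("w4.npz"))
g=lambda a,b,z:onz(f,(150+(a+.5)/2.7-.5,60+(b+.5)/2.7-.5),z,True)[:2].round(1)
print("butt",g(332,555,30),"joint",g(333,366,30),g(333,357,28),"blade",g(332,112,28))
for p in[(307,112),(357,112),(307,350),(357,350),]:print(g(*p,28))
q=[g(*p,75) for p in[(171,115),(525,111)]];q2=[g(*p,75) for p in[(248,560),(470,560)]];print("open",q,q2,"sides",g(185,400,75),g(516,400,75))
E
```

```text
butt [480.7 114.7] joint [564.3 101.6] [567.5 101.2] blade [664.4  87.3]
[665.8  96.8]
[663.   77.8]
[571.9 111.1]
[569.   91.1]
open [array([670.5, 140.2]), array([654.8,  21.8])] [array([505. , 142.2]), array([493.1,  58.5])] sides [570.8 153.2] [554.1  35.8]
```

```bash
python3 - <<'E'
from h import *
from station import readout
s=readout.state()
print(s["position"],move(s,(595.9,97.3,36),down(-98.15)))
E
```

```text
[571.6688376   90.31415843 231.43381014] (array([-1.04, -2.3 , 19.54]), array([ 0.  , -0.01,  0.04]))
```

Call:
step_arm(
  rotation=[
    [0,0,0],
    [0,0,0],
    [0,0,0],
    [0,0,0],
    [0,0,0],
    [0,0,0],
    [0,0,0],
  ],
  slide=[
    [-1,-2.3,3],
    [-1,-2.3,7],
    [-1,-2.3,10],
    [-1,-2.3,11],
    [-1,-2.3,11],
    [-1,-2.3,11],
    [-1,-2.3,11],
  ],
  fingers=[4.5,4.5,4.5,4.5,4.5,4.5,4.5],
)

```text
clock: 8.1
position: [597.2, 98.2, 124.1]
tcp_rot: [[-0.14, -0.99, 0.004], [-0.99, 0.14, 0.0], [-0.001, -0.004, -1.0]]
ft_force: [0.5, -0.0, -0.8]
finger_gap: 44.7
```

```bash
python3 - <<'E'
from h import *
from station import readout
s=readout.state()
print(s["position"],move(s,(595.9,97.3,36),down(-98.15)))
E
```

```text
[597.22933431  98.1641782  124.11986213] (array([0.11, 0.16, 8.81]), array([-0.23,  0.04,  0.13]))
```

Call:
step_arm(
  rotation=[
    [0,0,0],
    [0,0,0],
    [0,0,0],
    [0,0,0],
    [0,0,0],
    [0,0,0],
  ],
  slide=[
    [0.05,0,2],
    [0.05,0,4],
    [0.05,0,6],
    [0.05,0,7.5],
    [0.05,0,8.2],
    [0.05,0,8.2],
  ],
  fingers=[4.5,4.5,4.5,4.5,4.5,4.5],
)

```text
clock: 8.7
position: [595.2, 97.8, 39.2]
tcp_rot: [[-0.139, -0.99, -0.001], [-0.99, 0.139, 0.0], [0.0, 0.001, -1.0]]
ft_force: [0.0, 0.4, 0.3]
finger_gap: 45.1
```

Call:
step_arm(
  rotation=[
    [0,0,0],
    [0,0,0],
    [0,0,0],
    [0,0,0],
    [0,0,0],
    [0,0,0],
    [0,0,0],
    [0,0,0],
  ],
  slide=[
    [0,0,0.3],
    [0,0,0.3],
    [0,0,0.3],
    [0,0,0.3],
    [0,0,0.3],
    [0,0,0.3],
    [0,0,0.3],
    [0,0,0.3],
  ],
  fingers=[4.5,4.5,1,1,1,1,1,1],
  squeeze=45,
)

```text
clock: 9.5
position: [595.6, 97.6, 36.8]
tcp_rot: [[-0.139, -0.99, 0.0], [-0.99, 0.139, -0.0], [0.0, -0.0, -1.0]]
ft_force: [-0.6, -1.1, 1.8]
finger_gap: 19.7
```

Call:
step_arm(
  rotation=[
    [0,0,0],
    [0,0,0],
    [0,0,0],
    [0,0,0],
    [0,0,0],
    [0,0,0],
    [0,0,0],
  ],
  slide=[
    [0,0,-0.6],
    [0,0,-0.6],
    [0,-0.8,-0.6],
    [0,-1.6,-0.6],
    [0,-2.4,-0.6],
    [0,-3.2,-0.6],
    [0,-3.2,-0.6],
  ],
  fingers=[1,1,1,1,1,1,1],
)

```text
clock: 10.2
position: [628.6, 93.0, 42.7]
tcp_rot: [[-0.14, -0.99, 0.001], [-0.99, 0.14, -0.0], [-0.0, -0.001, -1.0]]
ft_force: [0.4, -0.6, -3.6]
finger_gap: 19.2
```

Call:
step_arm(
  rotation=[
    [-4,0,0],
    [-8,0,0],
    [-12,0,0],
    [-16,0,0],
    [-20,0,0],
    [-24,0,0],
    [-27,0,0],
    [-30,0,0],
    [-30,0,0],
  ],
  slide=[
    [0,-0.12,-0.7],
    [0,-0.29,-1.4],
    [0,-0.5,-2.05],
    [0,-0.77,-2.7],
    [0,-1.08,-3.35],
    [0,-1.43,-3.95],
    [0,-1.72,-4.4],
    [0,-2.03,-4.8],
    [0,-2.03,-4.8],
  ],
  fingers=[1,1,1,1,1,1,1,1,1],
)

```text
clock: 11.1
position: [648.1, 90.1, 89.4]
tcp_rot: [[-0.14, -0.857, -0.495], [-0.99, 0.121, 0.07], [0.0, 0.5, -0.866]]
ft_force: [0.0, 0.0, -3.3]
finger_gap: 19.3
```

```bash
python3 - <<'E'
from h import *
from station import readout,vision
s=readout.state();print(s["position"],s["tcp_rot"].round(3),s["ft_force"],s["joint_positions"].round(1))
# predicted ends (file mid is 10 mm back of grasp along file; blade centre 13.8 ahead of TCP)
for n,d in(("tip",-100),("butt",120)): print(n,s["position"]+s["tcp_rot"]@np.array([0,d,13.8]))
f=vision.grab_frame("scene");im=f["image"][:,:,::-1]
cv2.imwrite("pics/s5.png",cv2.resize(im[120:340,150:400],None,fx=2.7,fy=2.7,interpolation=cv2.INTER_CUBIC))
E
```

```text
[648.07706994  90.0634963   89.35405361] [[-0.14  -0.857 -0.495]
 [-0.99   0.121  0.07 ]
 [ 0.     0.5   -0.866]] [ 0.04622401  0.04020916 -3.27470487] [ -0.8  47.4  61.    3.7 101.4  97. ]
tip [726.97005127  78.91210511  27.37031404]
butt [538.36348976 105.56580125 137.44822025]
```

View pics/s5.png

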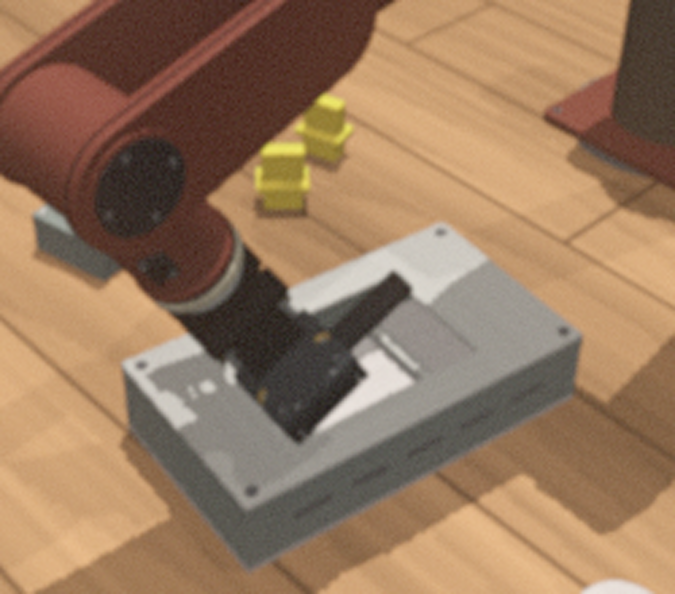

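Call:
step_arm(
  rotation=[
    [0,0,0],
    [0,0,0],
    [0,0,0],
    [0,0,0],
    [0,0,0],
    [0,0,0],
    [0,0,0],
    [0,0,0],
  ],
  slide=[
    [0,1.5,0],
    [0,3.5,0],
    [0,5.5,0],
    [0,7.5,0],
    [0,9.5,0],
    [0,11.5,0],
    [0,13,0],
    [0,13,0],
  ],
  fingers=[1,1,1,1,1,1,1,1],
)

```text
clock: 11.95
position: [534.8, 106.8, 156.9]
tcp_rot: [[-0.138, -0.859, -0.493], [-0.99, 0.12, 0.069], [-0.0, 0.498, -0.867]]
ft_force: [0.4, -0.6, -2.5]
finger_gap: 19.0
```

Call:
step_arm(
  rotation=[
    [0,0,0],
    [0,0,0],
    [0,0,0],
    [0,0,0],
    [0,0,0],
    [0,0,0],
    [0,0,0],
    [0,0,0],
    [0,0,0],
    [0,0,0],
  ],
  slide=[
    [0,1,-1.7],
    [0,2.5,-4.3],
    [0,4,-7],
    [0,5.5,-9.5],
    [0,6,-10.4],
    [0,6,-10.4],
    [0,6,-10.4],
    [0,6,-10.4],
    [0,6,-10.4],
    [0,6,-10.4],
  ],
  fingers=[1,1,1,1,1,1,1,1,1,1],
)

```text
clock: 12.95
position: [535.4, 106.2, 274.5]
tcp_rot: [[-0.139, -0.857, -0.497], [-0.99, 0.121, 0.07], [0.0, 0.502, -0.865]]
ft_force: [0.5, -0.4, -3.5]
finger_gap: 19.5
```

```bash
python3 - <<'E'
from h import *
from station import readout,vision
s=readout.state();print(s["clock"],s["position"],s["ft_force"],s["dq"].round(2),s["finger_gap"])
E=[s["position"]+s["tcp_rot"]@np.array([0,d,13.8]) for d in(-100,120)];print(np.round(E,0).tolist())
f=vision.grab_frame("scene");im=f["image"][:,:,::-1]
print("tip,butt px in crop",((proj(f,E)-[120,60])*2).round(0).tolist())
t=vision.grab_frame("top");tm=t["image"][:,:,::-1]
a=cv2.resize(im[60:340,120:400],None,fx=2,fy=2,interpolation=cv2.INTER_CUBIC)
b=cv2.resize(tm[100:340,80:480],(240*560//400*400//400 and 240,144))
b=cv2.copyMakeBorder(b,0,560-144,0,0,cv2.BORDER_CONSTANT)
cv2.imwrite("pics/s6.png",np.hstack([a,b]))
d=[cv2.absdiff(t["image"],np.load("top0.npz")["image"])[y0:y1,x0:x1].mean() for x0,x1,y0,y1 in((98,145,205,250),(115,155,140,180))];print("mug/tin diff",d)
E
```

```text
12.95 [535.42346261 106.16799356 274.4507748 ] [ 0.49757299 -0.3934014  -3.47853004] [-0.02 -0.42 -0.41 -0.03  0.14 -0.02] 19.541541562090796
[[614.0, 95.0, 212.0], [426.0, 122.0, 323.0]]
tip,butt px in crop [[307.0, 292.0], [457.0, 147.0]]
mug/tin diff [np.float64(12.971473601260834), np.float64(14.626458333333334)]
```

View pics/s6.png

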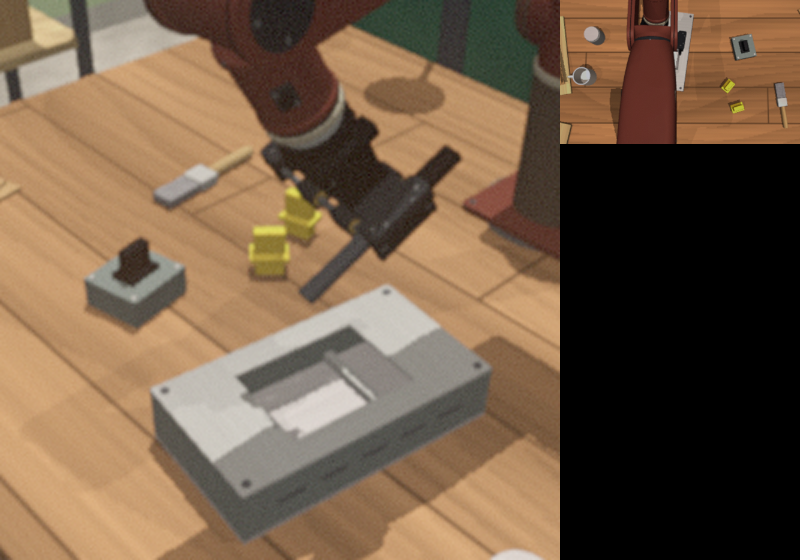

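The file is held clear: its tip is at (307,297) in the crop against a predicted (307,292), so tip z is about 212 mm. The plug is home in the box at (135,262). The mug, tin, brush and yellow blocks are in place. Handing in.

```bash
python3 -c "
from station import order
print(order.job_done())"
```

```text
the job is handed in; nothing more can be done
None
```

I pushed the black plug into the isolator socket until it stopped, let it go, and then drew the file out of the heater handle end first at a 30° tilt. I handed the job in with the file still held; the system gave no verdict.

- **Plug:** it stopped at the height expected for fully home, under about 15 N. The wrist picture matched the predicted home pose to about 1 mm.
- **File:** at hand-in it was gripped at 19.5 mm and motionless. Its lowest end, the tip, was at z ≈ 212 mm, about 137 mm above the cover. The scene picture agreed with that prediction to about 2–3 px. The clock stood at about 13 s.
- **Mug, tin and brush:** they look unmoved in the last pictures. A raw pixel difference over the mug and tin came out at 13–15 grey levels. I put that down to noise and changed shadows but did not measure it further, and I did no numeric check on the brush.

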